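Seat a mounted filter in the corner of the spectrophotometer deck

ROBOT

A 6-joint arm with a two-finger parallel gripper is mounted at the origin on the work surface. World frame = base frame: x ahead of the robot, y to its left, z up, the work surface at z = 0. Lengths are in mm, angles in rad, forces in N, time in s.
With the tool pointing down it reaches from about 375 to 925 mm from the base axis. Payload 5.7 kg.
Tool frame: the origin (TCP) lies at the very end of the fingers, on their centre line; the grasp point (between the pads) lies 19 mm behind it; y points along the fingers, x is the direction in which the jaws open and shut, and the axes are right-handed (so a half turn about y gives the same grasp; the last joint's range is limited). The gripper opens to 88 mm and grips with 3 to 60 N. Pads are 20 mm wide; open, the fingers measure 115 mm over their backs; the gripper's body (75 mm by 178 mm) begins 61 mm behind the grasp point.
Start: joints at [1.098, 0.359, 1.51, -0, 1.272, -0.115], TCP at [210.118, 561.968, 189.823] pointing down, gripper open.
Joint ranges: [-2.97, 2.97], [-1.01, 2.36], [0.21, 2.38], [-0.96, 4.11], [0.2, 2.71], [-2.98, 2.98]. Speed limits (rad/s): [2.39, 2.39, 3.14, 3.14, 3.14, 3.14].

INTERFACE

Orientations are given as a unit quaternion [w, x, y, z].
In Python, from station import robot, eyes gives the robot as it stands.
- The arm moves only by the tool carry_out, never from a script. Its argument "motion" is one flat list of numbers, 7 for each row, row after row: the opening, from 0 (shut) to 1 (fully open), then the shift along the tool's x, y, z in cm, then the turn, a rotation vector about the tool's x, y, z in degrees. A call has 1 to 12 rows; each row is the pose to reach, as a shift and turn from the pose measured when the call began, along the tool's axes at that moment; what a row does not reach only later rows make up. A row lasts 1/10 s, in which the tool goes at most 50 mm and 8.59 degrees, less where a joint would pass 70% of its speed; a pose out of reach is approached as far as the arm can. A call with a gripper value outside its range is refused whole. The fingers move at their own pace and stop on an object; the grip force is fixed at half the most. Time passes only in rows, so rows that repeat a pose let the fingers close. It gives the time, the measured TCP pose, the force and the opening at its end, in the units of the state.
- robot.get_obs(): the state, without advancing time (a new reading comes with each control period).
- eyes.capture(name): name is "side" or "top" or "wrist"; returns a dict with "color" (384x512x3 uint8, blue, green, red), "mtx" (3x3 intrinsics, pixels), "eye" and "attitude" of the camera in the world. Camera axes: x right, y up, looking along -z (the intrinsics and any distortion apply to the point x, -y, -z); pixel columns grow to the right and rows downward; lengths in mm; the calibration is good to about 2 mm. A picture is of the moment at which its call begins. There is no depth.
- robot.finish_job(): hands the job in, once; it reports no verdict.
The state is a dict: "clock": time; "joint_positions": joint angles; "qvel": joint speeds; "tau": joint torques, N m; "tool_pos": TCP position; "ee_rot": TCP orientation; "wrist_force": force on the tool from outside, world axes, zero at the start; "wrist_torque": the same for the moment, N m; "width": finger opening in mm.
Only numpy, scipy, OpenCV 4.12 (cv2) and the standard library are available. Lean on these libraries where they do the work, as an engineer would, in place of code of your own. Each camera call takes 0.05 s, during which the arm holds its last target. There are 200 camera calls.

TASK

Get the green filter ready to measure by pushing, never picking it up: push its black mount straight across the metal deck until it lies flush against the long steel rail, then, keeping it against the rail, slide it along into the corner pocket until it is fully home against both rail and end stop, and leave it there. Keep the mount flat on the deck, do not touch the green glass, and leave the other things where they are.

Things in the scene. Friction and masses are not known exactly. Their poses are not given: they have to be found in the camera images.
- spectro: White benchtop spectrophotometer, fixed, turned up to 0.35 rad. Origin on the bench under its working part. z up; y runs along the rail towards the end stop; x points across the deck to the rail. All its points have these axes. White case: x +-135 mm, y -310 to +210 mm, top 78 mm above the bench. A dark round measuring port lies in the pocket, under the middle of a mount that is home.
- deck (a point): Centre of the top of the flat bare-aluminium sample deck, 80 mm above the bench. The deck spans +-100 mm in x and +-140 mm in y from here and stands 2 mm above the white case.
- rail (a point): Middle of the foot of the rail's inner face, at deck height. The long dark steel rail runs along y, +-130 mm from here; it is 14 mm thick (towards +x) and 12 mm high.
- corner (a point): The inner corner where rail and end stop meet, at deck height. The end stop is a bar like the rail, 12 mm high and 14 mm thick (towards +y), reaching 66 mm from the rail towards -x; its inner face passes through this point. A mount fully home has its centre at x -25, y -25 mm from here.
- guide_pin (a point): Foot of the brass guide pin, 8 mm thick, 12 mm high, on the deck; it bounds the corner pocket on the side away from the rail. 53 mm lie free between pin and rail, so the 50 mm mount goes in only along the rail. The pin centre is 57 mm from the rail's inner face and 13 mm from the end stop's.
- keypad (a point): Top centre of the raised blue keypad end of the case, 92 mm above the bench; 130 mm to either side in x, 58 mm in y.
- cover_hinge (a point): Middle of the hinge of the open white cover, 85 mm above the bench, 50 mm beyond the end stop's inner face. The cover, 200 mm wide in x and 110 mm long, stands fixed, leaning away from the deck: it rises towards +y at 48 degrees from level, up to 175 mm above the bench.
- filter: Mounted filter: loose square black mount 50 x 50 x 8 mm, about 45 g, green glass in its 32 mm window. Origin: centre of underside; z up, x and y along its edges. Starts flat on the deck, 7 to 40 mm clear of the rail, 100 to 170 mm clear of the end stop, turned up to 0.45 rad. Friction on deck and rail about 0.3; fingertips hold better: 5 to 10 N sideways against the rail is enough to drag it.
- glass: The round green glass in the mount (33 mm across), fixed in it; its top lies 3 mm below the top of the mount, its underside 2 mm above the deck. Origin as filter.
- white_standard: Bystander: white ceramic reference standard in a round black holder, 42 mm across, 22 mm high, standing loose on the deck on the side away from the rail, near the end stop. Origin: centre of its underside.
- stapler: Bystander: green and white stapler, 120 x 36 x 41 mm, on the bench to the right. Origin: centre of its underside.
- blower: Bystander: upright black rubber dust blower, 56 mm across, 100 mm high, on the bench to the left. Origin: centre of its underside.
- filter_box: Bystander: open pale grey plastic box 130 x 170 x 50 mm with six filters on edge, on the bench to the left. Origin: centre of its underside.
Not all that is in view belongs to the job. Of the things that look like the filter, the middle-sized one is meant.

How it is judged:
By the outcome, as a careful person would: the job done as asked, in the order asked, and still so for the second after the job is handed in, with the robot touching nothing.
It also fails if it takes over 43 s, if anything falls off the work surface, if the arm or the gripper's body presses on something with over 40 N, if the wrist force passes 120 N, or if a joint passes its speed limit or range.

## Working session

There is one attempt and no reset: what is moved stays moved. The work goes in short steps, Python scripts to look and compute and a tool call to move; the robot and the scene stay as the last step left them, time stands still between calls to the robot, and variables do not carry over. Pictures are saved under pics/ and viewed, about 8 in all and at most 12, crops included, and the job is handed in when it is done.

Besides the shell and the picture viewer there is one more tool, called after "Call:" as name(argument=value, ...) on one line, values as JSON. carry_out: Moves the arm, as the interface text tells. Its arguments: {"type":"object","properties":{"motion":{"type":"array","items":{"type":"number"}}},"required":["motion"]}

```bash
mkdir -p pics; ls; python3 - <<'E'
from station import robot, eyes
import cv2
o=robot.get_obs();print({k:o[k] for k in('clock','tool_pos','ee_rot','width','wrist_force')})
for n in('top','side'):
    c=eyes.capture(n);cv2.imwrite(f'pics/{n}1.png',cv2.resize(c['color'],(768,576),interpolation=cv2.INTER_CUBIC));print(n,c['mtx'],c['eye'],c['attitude'],[k for k in c])
E
```

```text
pics
{'clock': 0.0, 'tool_pos': array([209.779265  , 561.30921352, 189.00965614]), 'ee_rot': array([-0.58066995,  0.58129891,  0.40247938, -0.40363887]), 'width': 87.31732645152053, 'wrist_force': array([-0.72135613,  0.52223281, -0.01838326])}
top [[381.66403324   0.         253.45901346]
 [  0.         381.66403324 188.76475899]
 [  0.           0.           1.        ]] [ 464.24849596   20.49578869 1040.82985368] [ 0.70735167  0.02587807 -0.02517419 -0.70593923] ['color', 'mtx', 'eye', 'attitude']
side [[395.81159563   0.         257.41426767]
 [  0.         395.81159563 191.02549273]
 [  0.           0.           1.        ]] [ 324.36509515 -885.29960367  703.40036706] [ 0.87136164  0.47345433 -0.05122157 -0.1180942 ] ['color', 'mtx', 'eye', 'attitude']
```

View pics/top1.png

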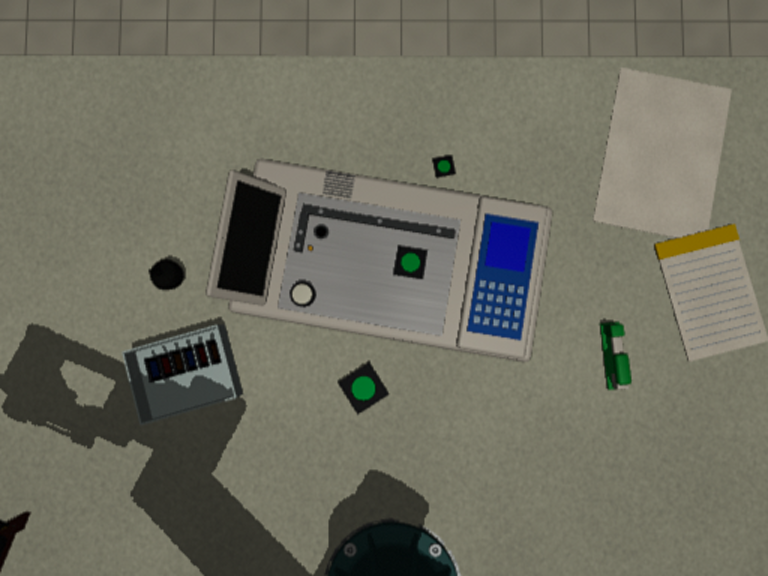

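View pics/side1.png

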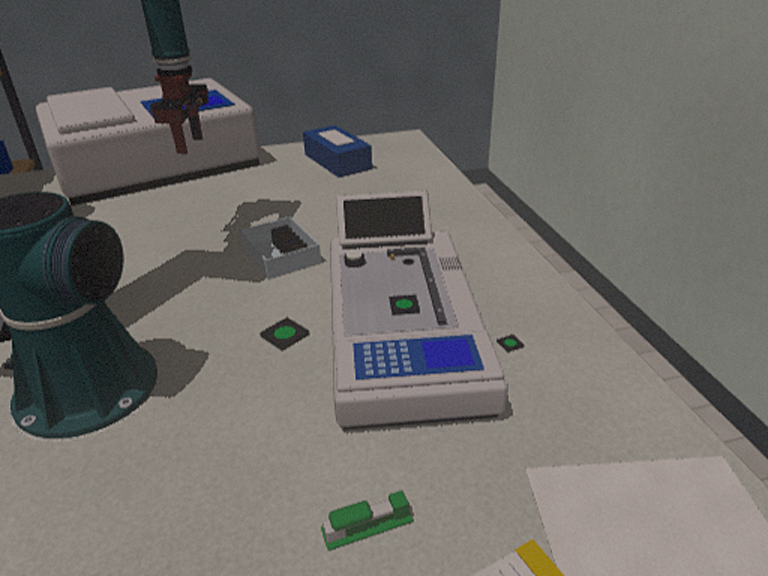

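The top view (768 px wide) shows the filter on the deck at about (410,262). The rail runs from (305,210) to (455,234), the end stop is on the left near (300,228), the pin is at (310,248), and the white standard is at (302,294). I'll enlarge this part.

```bash
python3 - <<'E'
from station import robot, eyes
import cv2
c=eyes.capture('top')['color'][115:245,180:320]
cv2.imwrite('pics/crop1.png',cv2.resize(c,None,fx=5.5,fy=4.5 if 0 else 5.5*600/715 if 0 else 4.6,interpolation=cv2.INTER_CUBIC)) if 0 else cv2.imwrite('pics/crop1.png',cv2.resize(c[:110],None,fx=5,fy=5,interpolation=cv2.INTER_CUBIC))
E
```

```text
(no output)
```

View pics/crop1.png

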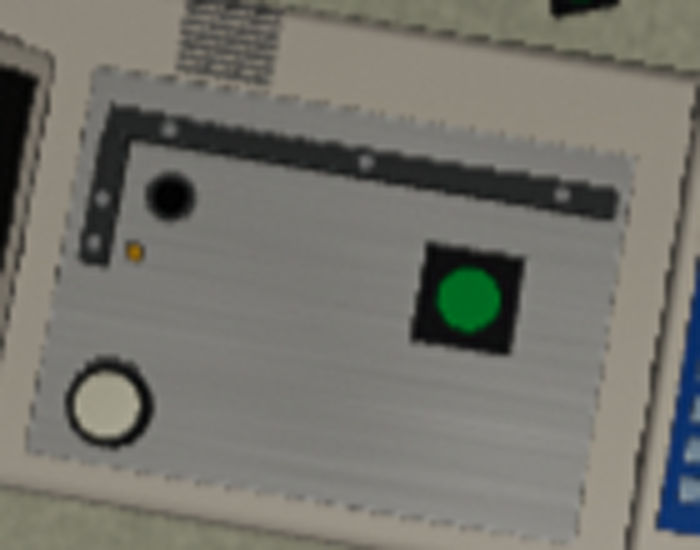

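```bash
cat > h.py <<'E'
import numpy as np
from scipy.spatial.transform import Rotation as R
def rot(q): return R.from_quat(q,scalar_first=True).as_matrix()
def back(c,uv,z):
    uv=np.atleast_2d(np.array(uv,float));K=c['mtx'];A=rot(c['attitude'])
    d=np.c_[(uv[:,0]-K[0,2])/K[0,0],-(uv[:,1]-K[1,2])/K[1,1],-np.ones(len(uv))]@A.T
    return c['eye']+d*((z-c['eye'][2])/d[:,2])[:,None]
def proj(c,p):
    p=(np.atleast_2d(p)-c['eye'])@rot(c['attitude']);K=c['mtx']
    return np.c_[K[0,0]*p[:,0]/-p[:,2]+K[0,2],K[1,1]*-p[:,1]/-p[:,2]+K[1,2]]
E
python3 - <<'E'
from station import robot, eyes
from h import *
c=eyes.capture('top')
f=lambda p:np.array(p)/5-.4+[180,115]
D=back(c,f([(95,67),(635,155),(575,543),(28,455)]),80)[:,:2]
F=back(c,f([(428,243),(525,258),(511,354),(411,340)]),88)[:,:2]
Rl=back(c,f([(130,143),(613,220)]),92)[:,:2]
pin=back(c,f([(135,252)]),92)[0,:2];port=back(c,f([(170,197)]),80)[0,:2];ws=back(c,f([(109,403)]),102)[0,:2]
print('deck',D.mean(0),np.hypot(*(D[0]-D[1])),np.hypot(*(D[1]-D[2])))
ys=[D[0]-D[1],D[3]-D[2],Rl[0]-Rl[1]]
# spectro y dir angle; yaw = angle-90deg
print('yaw',[np.arctan2(v[1],v[0])-np.pi/2 for v in ys])
v=D[0]-D[1]+D[3]-D[2]+Rl[0]-Rl[1];y=v/np.hypot(*v);x=np.array([y[1],-y[0]]);dc=D.mean(0)
g=lambda p:np.round(np.c_[(p-dc)@x,(p-dc)@y],1)
print('x',x,'y',y)
for n,p in dict(F=F,Fc=F.mean(0)[None],Rl=Rl,pin=pin[None],port=port[None],ws=ws[None]).items():print(n,p.round(1).tolist(),'deckframe',g(p).tolist())
e=F[0]-F[1];print('filter yaw',np.arctan2(e[1],e[0])-np.pi/2, [np.arctan2(*(b-a)[::-1]) for a,b in zip(F,np.roll(F,-1,0))])
o=robot.get_obs();print(rot(o['ee_rot']))
E
```

```text
deck [567.88386135  39.96573005] 279.05093677489646 199.2854199096012
yaw [np.float64(-0.16169266035037078), np.float64(-0.15706322332375455), np.float64(-0.15774814364551903)]
x [ 0.98740491 -0.1582136 ] y [0.1582136  0.98740491]
F [[597.7, -7.9], [590.2, -56.6], [541.8, -49.4], [548.7, 0.6]] deckframe [[37.0, -42.5], [37.3, -91.9], [-11.6, -92.4], [-12.7, -41.9]]
Fc [[569.6, -28.3]] deckframe [[12.5, -67.2]]
Rl [[647.5, 142.1], [608.9, -100.5]] deckframe [[62.5, 113.4], [62.8, -132.2]]
pin [[592.3, 139.0]] deckframe [[8.5, 101.6]]
port [[622.1, 123.0]] deckframe [[40.4, 90.6]]
ws [[516.0, 149.7]] deckframe [[-68.6, 100.2]]
filter yaw -0.1527065786522328 [np.float64(-1.7235029054471296), np.float64(2.994040850613752), np.float64(1.4330992484196148), np.float64(-0.17235104575442634)]
[[ 3.50224630e-01 -5.52104824e-04 -9.36665577e-01]
 [ 9.36664974e-01 -1.07258570e-03  3.50225037e-01]
 [-1.19801503e-03 -9.99999272e-01  1.41491321e-04]]
```

```bash
cat >> h.py <<'E'
X=np.array([.98740491,-.1582136]);Y=np.array([.1582136,.98740491]);DC=np.array([567.88,39.97])
def world(sx,sy): return DC+sx*X+sy*Y
def deckf(p): return np.array([(p[:2]-DC)@X,(p[:2]-DC)@Y,p[2]])
def plan(o,sx,sy,z):
    T=rot(o['ee_rot']);d=np.r_[world(sx,sy),z]-o['tool_pos']
    G=np.c_[np.r_[Y,0],[0,0,-1],np.r_[-X,0]]
    print('t',round(o['clock'],2),'at',deckf(o['tool_pos']).round(1),'w',round(o['width'],1),'F',np.round(o['wrist_force'],1),'\nshift cm',(T.T@d/10).round(2),'turn deg',R.from_matrix(T.T@G).as_rotvec(degrees=True).round(2))
E
python3 - <<'E'
from station import robot
from h import *
plan(robot.get_obs(),-36,-67,150)
E
```

```text
t 0.2 at [-436.   458.4  189.3] w 87.6 F [ 0.2  0.5 -0.2] 
shift cm [-43.59   3.98 -49.59] turn deg [-1.00e-02 -1.14e+01 -7.00e-02]
```

Call:
carry_out(motion=[0.25,-43.6,0,-49.6,0,-11.4,0,0.25,-43.6,0,-49.6,0,-11.4,0,0.25,-43.6,0,-49.6,0,-11.4,0,0.25,-43.6,0,-49.6,0,-11.4,0,0.25,-43.6,0,-49.6,0,-11.4,0,0.25,-43.6,0,-49.6,0,-11.4,0,0.25,-43.6,0,-49.6,0,-11.4,0,0.25,-43.6,0,-49.6,0,-11.4,0,0.25,-43.6,0,-49.6,0,-11.4,0,0.25,-43.6,0,-49.6,0,-11.4,0,0.25,-43.6,0,-49.6,0,-11.4,0,0.25,-43.6,0,-49.6,0,-11.4,0])

```text
clock: 1.4
tool_pos: [493.5, 31.4, 189.9]
ee_rot: [-0.538, 0.538, 0.458, -0.459]
wrist_force: [0.7, 0.6, -0.2]
width: 22.0
```

```bash
python3 - <<'E'
from station import robot
from h import *
plan(robot.get_obs(),-36,-67,150)
E
```

```text
t 1.4 at [-72.1 -20.2 189.9] w 22.0 F [ 0.7  0.6 -0.2] 
shift cm [-4.68  3.99 -3.61] turn deg [-0.   -0.02 -0.05]
```

Call:
carry_out(motion=[0.25,-4.7,2,-3.6,0,0,0,0.25,-4.7,4,-3.6,0,0,0,0.25,-4.7,4,-3.6,0,0,0,0.25,-4.7,4,-3.6,0,0,0])

```text
clock: 1.8
tool_pos: [520.5, -20.4, 149.5]
ee_rot: [0.539, -0.538, -0.458, 0.459]
wrist_force: [0.3, 0.2, 0.0]
width: 22.1
```

```bash
python3 - <<'E'
from station import robot, eyes
from h import *
import cv2
plan(robot.get_obs(),-36,-67,84)
c=eyes.capture('wrist');print(c['mtx'],c['eye'],c['attitude'])
np.savez('w1.npz',**c)
cv2.imwrite('pics/w1.png',cv2.resize(c['color'],(768,576),interpolation=cv2.INTER_CUBIC))
E
```

```text
t 1.8 at [-37.2 -67.1 149.5] w 22.1 F [0.3 0.2 0. ] 
shift cm [ 0.01  6.55 -0.14] turn deg [-0.15 -0.07 -0.02]
[[315.23675516   0.         257.59592382]
 [  0.         315.23675516 194.60725776]
 [  0.           0.           1.        ]] [449.66005725  -8.96488232 343.37355756] [ 0.75469665 -0.10271752 -0.08736257  0.64206686]
```

View pics/w1.png

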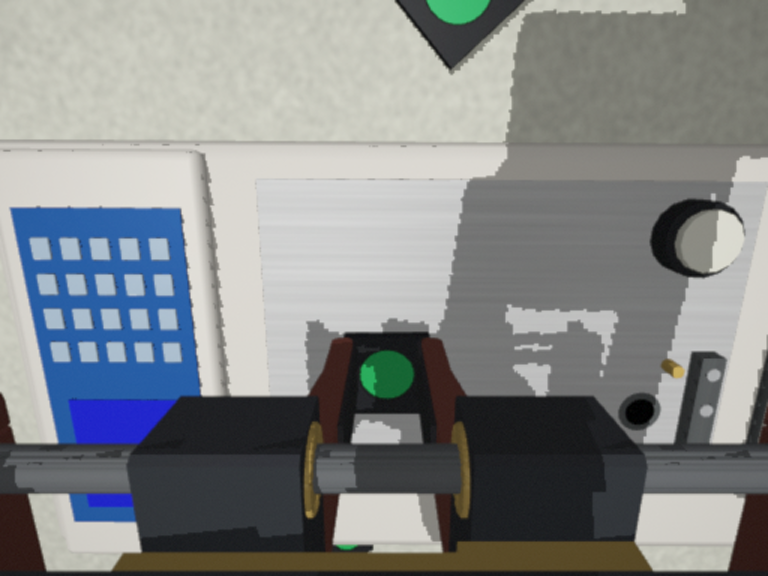

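The wrist view shows the filter between the two fingers, with its near (−x) top edge at row 335, columns 345–428. The rail and pocket are at lower right: pin (672,369), port (638,411).

```bash
python3 - <<'E'
from h import *
c=dict(np.load('w1.npz'))
for n,uv,z in(('edge',(345,335),88),('edge',(428,335),88),('port',(638,411),80),('pin',(665,366),92),('glass',(387,374),85)):
    print(n,deckf(back(c,np.array(uv)/1.5,z)[0]).round(1))
print(proj(c,[np.r_[world(-37,-67),149.5],np.r_[world(-36,-67),84]])*1.5)
E
```

```text
edge [-12.5 -91.   88. ]
edge [-12.4 -43.3  88. ]
port [41.2 89.  80. ]
pin [ 5.4 93.4 92. ]
glass [ 13.4 -66.9  85. ]
[[386.80116146 332.21231244]
 [386.71337988 293.70585622]]
```

Call:
carry_out(motion=[0.25,0,4,0,0,0,0,0.25,0,6,0,0,0,0,0.25,0,6.65,0,0,0,0,0.25,0,6.65,0,0,0,0,0.25,0,6.65,-0.5,0,0,0,0.25,0,6.65,-0.5,0,0,0])

```text
clock: 2.45
tool_pos: [528.1, -20.8, 85.3]
ee_rot: [-0.537, 0.539, 0.459, -0.458]
wrist_force: [-0.1, -0.7, -0.4]
width: 21.7
```

```bash
python3 - <<'E'
from station import robot
from h import *
plan(robot.get_obs(),5,-67,83)
E
```

```text
t 2.45 at [-29.6 -66.3  85.3] w 21.7 F [-0.1 -0.7 -0.4] 
shift cm [-0.07  0.24 -3.46] turn deg [ 0.16  0.02 -0.03]
```

Call:
carry_out(motion=[0.25,0,0.25,0,0,0,0,0.25,0,0.25,-0.3,0,0,0,0.25,0,0.25,-0.6,0,0,0,0.25,0,0.25,-0.9,0,0,0,0.25,0,0.25,-1.2,0,0,0,0.25,0,0.25,-1.5,0,0,0,0.25,0,0.25,-1.8,0,0,0,0.25,0,0.25,-2.1,0,0,0,0.25,0,0.25,-2.4,0,0,0,0.25,0,0.25,-2.7,0,0,0,0.25,0,0.25,-2.9,0,0,0,0.25,0,0.25,-2.9,0,0,0])

```text
clock: 3.65
tool_pos: [557.1, -25.4, 82.9]
ee_rot: [-0.537, 0.539, 0.459, -0.458]
wrist_force: [-0.9, 0.9, -0.9]
width: 22.2
```

```bash
python3 - <<'E'
from station import robot,eyes
from h import *
import cv2
plan(robot.get_obs(),5,-67,82.5)
for n in('wrist',):
  c=eyes.capture(n);np.savez('w2.npz',**c)
  cv2.imwrite('pics/w2.png',cv2.resize(c['color'][190:320,180:400],None,fx=3.6,fy=3.6,interpolation=cv2.INTER_CUBIC))
E
```

```text
t 3.65 at [ -0.3 -66.3  82.9] w 22.2 F [-0.9  0.9 -0.9] 
shift cm [-0.07  0.05 -0.53] turn deg [ 0.18  0.02 -0.03]
```

View pics/w2.png

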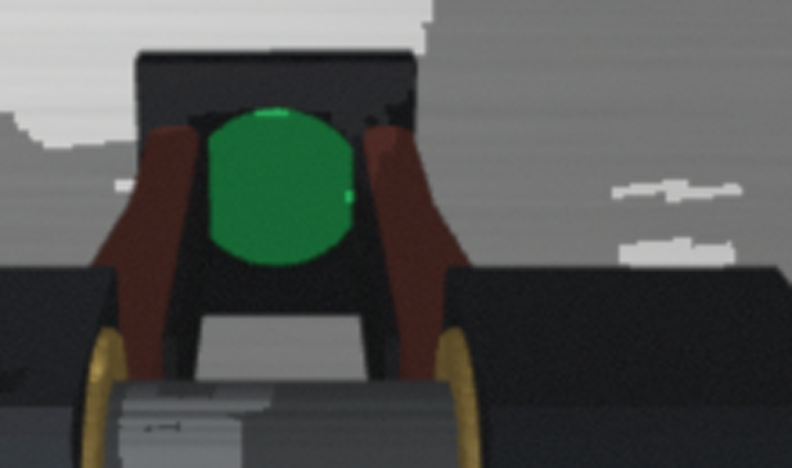

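```bash
python3 - <<'E'
from h import *
c=dict(np.load('w2.npz'))
g=lambda x,y:np.array([180+x/3.6,190+y/3.6])
for n,p,z in(('near edge',(137,53),88),('near edge',(415,53),88),('far edge',(203,315),88),('far',(360,315),88),('tipL',(175,127),83),('tipR',(388,127),83),('tipL',(175,127),90),('glass',(280,187),85)):
    print(n,z,deckf(back(c,g(*p),z)[0]).round(1))
print('eye',deckf(c['eye']))
E
```

```text
near edge 88 [-13.2 -91.2  88. ]
near edge 88 [-13.2 -42.8  88. ]
far edge 88 [ 38.1 -80.7  88. ]
far 88 [ 38.1 -51.4  88. ]
tipL 83 [  2.6 -85.4  83. ]
tipR 83 [  2.6 -46.6  83. ]
tipL 90 [ -0.2 -84.7  90. ]
glass 85 [ 13.5 -66.3  85. ]
eye [-73.15874296 -66.35565336 276.38517065]
```

The mount has not moved: its near edge is still at x −13, and the fingertips are drawn over it. So the tips must be higher than the reported TCP. I'll lift, back off and feel for the deck beside the mount.

Call:
carry_out(motion=[0.25,0,-1,0,0,0,0,0.25,0,-2,0,0,0,0,0.25,0,-2,2,0,0,0,0.25,0,-2,4,0,0,0,0.25,0,-2,4,0,0,0,0.25,0,-1,4,0,0,0,0.25,0,0,4,0,0,0,0.25,0,0,4,0,0,0,0.25,0,0,4,0,0,0])

```text
clock: 4.6
tool_pos: [517.5, -19.1, 82.1]
ee_rot: [-0.537, 0.539, 0.459, -0.459]
wrist_force: [0.3, 0.7, 0.7]
width: 22.0
```

```bash
python3 - <<'E'
from station import robot,eyes
from h import *
import cv2
plan(robot.get_obs(),-36,-67,82.5)
a=eyes.capture('wrist');np.savez('w3.npz',**a)
b=eyes.capture('side');np.savez('s3.npz',**b)
q=proj(b,[np.r_[world(-40,-67),83]])[0];u,v=int(q[0]),int(q[1]);print('side tcp',q)
A=cv2.resize(a['color'][170:300,190:340],None,fx=2.6,fy=2.6,interpolation=cv2.INTER_CUBIC)
B=cv2.resize(b['color'][v-35:v+30,u-35:u+40],(390,338),interpolation=cv2.INTER_CUBIC)
cv2.imwrite('pics/w3.png',np.hstack([A,B]));print(A.shape,u-35,v-35)
E
```

```text
t 4.6 at [-40.4 -66.3  82.1] w 22.0 F [0.3 0.7 0.7] 
shift cm [-0.07 -0.04 -0.44] turn deg [ 0.1   0.02 -0.03]
side tcp [250.4298445  204.07748098]
(338, 390, 3) 215 169
```

View pics/w3.png

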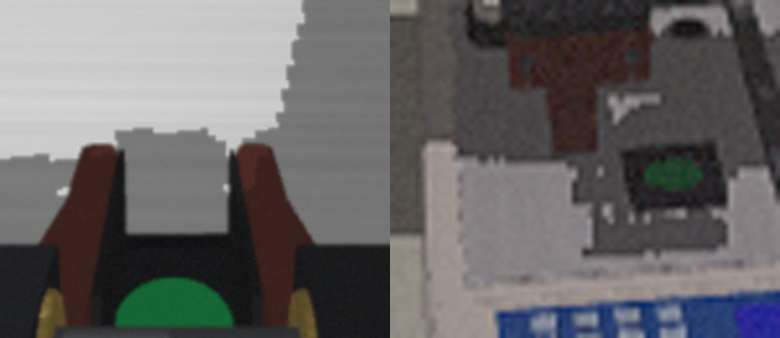

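```bash
python3 - <<'E'
from h import *
a=dict(np.load('w3.npz'));b=dict(np.load('s3.npz'))
for z in range(82,122,4):
    print(z,'side near finger bottom L/R',(((proj(b,[np.r_[world(-50,-91),z],np.r_[world(-30,-91),z]])-[215,169])*5.2+[390,0]).round(0)).tolist(),'wrist back face',((proj(a,[np.r_[world(-50.4,-77),z],np.r_[world(-50.4,-91),z],np.r_[world(-50.4,-55),z]])-[190,170])*2.6).round(0).tolist())
E
```

```text
82 side near finger bottom L/R [[559.0, 212.0], [597.0, 209.0]] wrist back face [[133.0, 95.0], [77.0, 95.0], [222.0, 95.0]]
86 side near finger bottom L/R [[559.0, 206.0], [597.0, 203.0]] wrist back face [[132.0, 100.0], [75.0, 100.0], [223.0, 100.0]]
90 side near finger bottom L/R [[558.0, 199.0], [597.0, 196.0]] wrist back face [[132.0, 106.0], [73.0, 106.0], [224.0, 106.0]]
94 side near finger bottom L/R [[558.0, 193.0], [597.0, 190.0]] wrist back face [[131.0, 111.0], [71.0, 111.0], [225.0, 111.0]]
98 side near finger bottom L/R [[558.0, 187.0], [597.0, 184.0]] wrist back face [[130.0, 117.0], [69.0, 117.0], [226.0, 117.0]]
102 side near finger bottom L/R [[557.0, 180.0], [596.0, 177.0]] wrist back face [[129.0, 123.0], [66.0, 123.0], [227.0, 123.0]]
106 side near finger bottom L/R [[557.0, 174.0], [596.0, 171.0]] wrist back face [[128.0, 129.0], [64.0, 129.0], [228.0, 129.0]]
110 side near finger bottom L/R [[557.0, 167.0], [596.0, 164.0]] wrist back face [[127.0, 135.0], [62.0, 135.0], [229.0, 135.0]]
114 side near finger bottom L/R [[557.0, 161.0], [596.0, 158.0]] wrist back face [[126.0, 142.0], [59.0, 142.0], [230.0, 142.0]]
118 side near finger bottom L/R [[556.0, 154.0], [596.0, 151.0]] wrist back face [[124.0, 149.0], [56.0, 149.0], [231.0, 149.0]]
```

Both cameras put the fingertips at z≈117 while the reported TCP is 82. The real tips sit about 35 mm above the stated TCP. I'll go down in small steps and feel for the deck.

Call:
carry_out(motion=[0.25,0,1.5,0,0,0,0,0.25,0,2.5,0,0,0,0,0.25,0,2.9,0,0,0,0,0.25,0,2.9,0,0,0,0,0.25,0,2.9,0,0,0,0])

```text
clock: 5.2
tool_pos: [518.0, -19.2, 53.7]
ee_rot: [-0.537, 0.539, 0.459, -0.458]
wrist_force: [0.6, -0.1, -0.3]
width: 22.0
```

Call:
carry_out(motion=[0.25,0,0.2,0,0,0,0,0.25,0,0.2,0,0,0,0])

```text
clock: 5.4
tool_pos: [518.2, -19.3, 51.9]
ee_rot: [-0.537, 0.539, 0.459, -0.458]
wrist_force: [0.4, -0.5, -0.3]
width: 21.9
```

Call:
carry_out(motion=[0.25,0,0.2,0,0,0,0,0.25,0,0.2,0,0,0,0])

```text
clock: 5.6
tool_pos: [518.2, -19.2, 49.9]
ee_rot: [-0.537, 0.539, 0.459, -0.458]
wrist_force: [-0.8, -0.7, 0.3]
width: 22.1
```

Call:
carry_out(motion=[0.25,0,0.2,0,0,0,0,0.25,0,0.2,0,0,0,0])

```text
clock: 5.8
tool_pos: [518.0, -19.2, 47.7]
ee_rot: [-0.537, 0.539, 0.459, -0.458]
wrist_force: [0.1, -0.7, -0.1]
width: 21.4
```

Call:
carry_out(motion=[0.25,0,0.1,0,0,0,0,0.25,0,0.1,0,0,0,0])

```text
clock: 6.0
tool_pos: [518.1, -19.2, 47.5]
ee_rot: [-0.537, 0.539, 0.459, -0.458]
wrist_force: [-2.5, -0.5, 9.9]
width: 21.9
```

```bash
python3 - <<'E'
from station import robot,eyes
from h import *
import cv2
plan(robot.get_obs(),-36,-67,47)
a=eyes.capture('wrist');np.savez('w4.npz',**a)
b=eyes.capture('side');np.savez('s4.npz',**b)
q=proj(b,[np.r_[world(-40,-67),83]])[0];u,v=int(q[0]),int(q[1]);print('side tcp',q)
A=cv2.resize(a['color'][130:260,190:340],None,fx=2.6,fy=2.6,interpolation=cv2.INTER_CUBIC)
B=cv2.resize(b['color'][v-35:v+30,u-35:u+40],(390,338),interpolation=cv2.INTER_CUBIC)
cv2.imwrite('pics/w4.png',np.hstack([A,B]))
for z in(80,84,88): print(z,'side',(((proj(b,[np.r_[world(-50,-91),z],np.r_[world(-30,-91),z]])-[215,169])*5.2+[390,0]).round(0)).tolist(),'wrist',((proj(a,[np.r_[world(-50.4,-77),z]])-[190,130])*2.6).round(0).tolist())
E
```

```text
t 6.0 at [-39.8 -66.3  47.5] w 21.9 F [-2.5 -0.5  9.9] 
shift cm [-0.07  0.05 -0.38] turn deg [ 0.19  0.02 -0.03]
side tcp [250.4298445  204.07748098]
80 side [[559.0, 215.0], [598.0, 212.0]] wrist [[125.0, 245.0]]
84 side [[559.0, 209.0], [597.0, 206.0]] wrist [[124.0, 252.0]]
88 side [[558.0, 202.0], [597.0, 200.0]] wrist [[123.0, 259.0]]
```

View pics/w4.png

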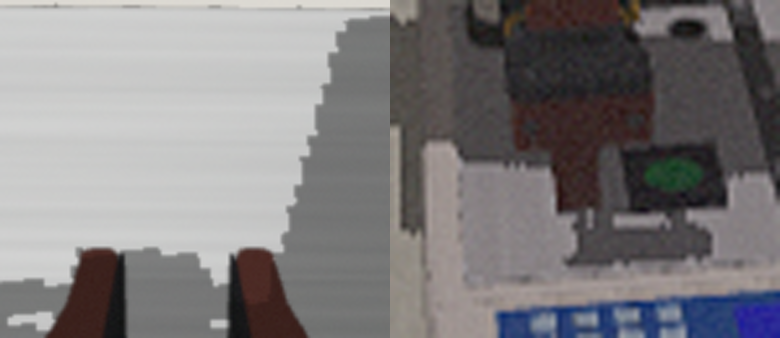

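The picture shows the tips on the deck beside the mount, and the force confirms contact at TCP z 47.5. I'll use TCP z≈50.5 for pushing.

Call:
carry_out(motion=[0.25,0,-0.3,0,0,0,0,0.25,0,-0.3,-0.5,0,0,0,0.25,0,-0.3,-1.0,0,0,0,0.25,0,-0.3,-1.4,0,0,0,0.25,0,-0.3,-1.7,0,0,0,0.25,0,-0.3,-2.0,0,0,0,0.25,0,-0.3,-2.3,0,0,0,0.25,0,-0.3,-2.6,0,0,0,0.25,0,-0.3,-2.9,0,0,0,0.25,0,-0.3,-3.2,0,0,0,0.25,0,-0.3,-3.5,0,0,0,0.25,0,-0.3,-3.8,0,0,0])

```text
clock: 7.3
tool_pos: [555.8, -25.3, 50.7]
ee_rot: [-0.537, 0.539, 0.459, -0.458]
wrist_force: [-0.2, -1.0, 0.5]
width: 22.0
```

Call:
carry_out(motion=[0.25,0,0,-0.2,0,0,0,0.25,0,0,-0.4,0,0,0,0.25,0,0,-0.6,0,0,0,0.25,0,0,-0.6,0,0,0])

```text
clock: 7.7
tool_pos: [560.1, -25.8, 50.3]
ee_rot: [-0.538, 0.538, 0.459, -0.459]
wrist_force: [-4.0, 0.7, 1.6]
width: 21.9
```

```bash
python3 - <<'E'
from station import robot
from h import *
o=robot.get_obs();plan(o,8,-67,50);print('Fx,Fy deck',o['wrist_force'][:2]@X,o['wrist_force'][:2]@Y)
E
```

```text
t 7.7 at [  2.7 -66.2  50.3] w 21.9 F [-4.   0.7  1.6] 
shift cm [-0.08  0.03 -0.53] turn deg [ 0.01  0.02 -0.02]
Fx,Fy deck -4.018120387932688 0.05594632277182208
```

Call:
carry_out(motion=[0.25,0,0,-0.2,0,0,0,0.25,0,0,-0.2,0,0,0,0.25,0,0,-0.2,0,0,0])

```text
clock: 8.0
tool_pos: [560.0, -25.8, 49.9]
ee_rot: [0.539, -0.537, -0.458, 0.46]
wrist_force: [-5.9, 0.9, 2.7]
width: 21.7
```

```bash
python3 - <<'E'
from station import robot,eyes
from h import *
import cv2
o=robot.get_obs();plan(o,8,-67,50);print('Fx,Fy deck',o['wrist_force'][:2]@X,o['wrist_force'][:2]@Y)
a=eyes.capture('top');np.savez('t5.npz',**a)
cv2.imwrite('pics/t5.png',cv2.resize(a['color'][120:210,190:315],None,fx=6,fy=6,interpolation=cv2.INTER_CUBIC))
E
```

```text
t 8.0 at [  2.7 -66.2  49.9] w 21.7 F [-5.9  0.9  2.7] 
shift cm [-0.08 -0.01 -0.53] turn deg [-0.2   0.02 -0.02]
Fx,Fy deck -5.921441887978768 -0.04234401719726837
```

View pics/t5.png

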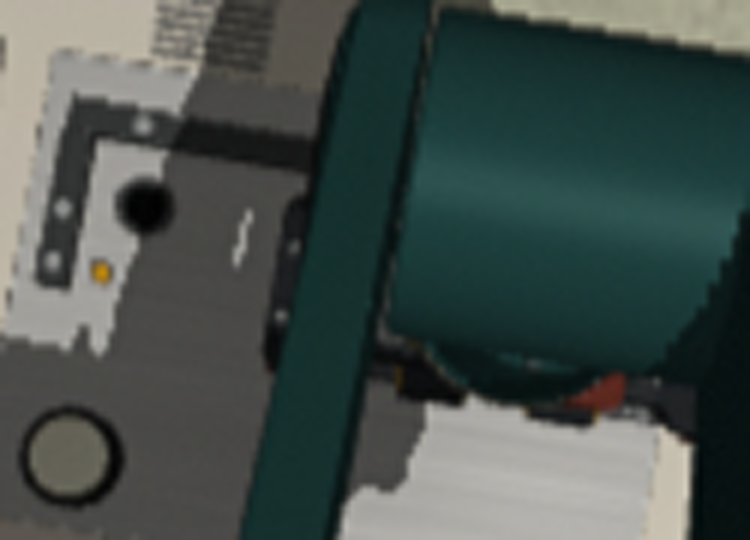

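The arm hides the filter from the top camera, but the push stalls steadily at 6 N with the tool at x 2.7. That puts the mount's far face at 62.7, matching the measured rail face (62.6). I'll back off, lift, turn 90° and get behind the mount.

Call:
carry_out(motion=[0.25,0,0,0.5,0,0,0,0.25,0,0,1.5,0,0,0,0.25,0,-1,2,0,0,0,0.25,0,-3,2,0,0,0,0.25,0,-5,2,0,0,0,0.1,0,-5,2,0,0,0,0.1,0,-5,2,0,0,0])

```text
clock: 8.75
tool_pos: [540.9, -22.7, 100.6]
ee_rot: [0.538, -0.538, -0.458, 0.459]
wrist_force: [-1.2, -1.0, 0.3]
width: 10.3
```

```bash
python3 - <<'E'
from station import robot,eyes
from h import *
import cv2
o=robot.get_obs();print(o['joint_positions'].round(2));plan(o,35,-118,100)
a=eyes.capture('wrist');np.savez('w6.npz',**a)
cv2.imwrite('pics/w6.png',cv2.resize(a['color'],(768,576),interpolation=cv2.INTER_CUBIC))
E
```

```text
[-0.17  0.38  1.74 -0.    1.03 -1.58]
t 8.75 at [-16.7 -66.2 100.6] w 10.3 F [-1.2 -1.   0.3] 
shift cm [-5.19  0.06 -5.17] turn deg [-0.08  0.02 -0.02]
```

Call:
carry_out(motion=[0.1,-5.2,0,-5.2,0,90,0,0.1,-5.2,0,-5.2,0,90,0,0.1,-5.2,0,-5.2,0,90,0,0.1,-5.2,0,-5.2,0,90,0,0.1,-5.2,0,-5.2,0,90,0,0.1,-5.2,0,-5.2,0,90,0,0.1,-5.2,0,-5.2,0,90,0,0.1,-5.2,0,-5.2,0,90,0,0.1,-5.2,0,-5.2,0,90,0,0.1,-5.2,0,-5.2,0,90,0,0.1,-5.2,0,-5.2,0,90,0,0.1,-5.2,0,-5.2,0,90,0])

```text
clock: 10.0
tool_pos: [582.5, -81.9, 98.5]
ee_rot: [0.705, -0.705, 0.058, -0.054]
wrist_force: [-0.2, 0.2, 0.0]
width: 8.6
```

```bash
sed -i "s/G=np.c_.*/G=np.c_[np.r_[X,0],[0,0,-1],np.r_[Y,0]]/" h.py; python3 - <<'E'
from station import robot,eyes
from h import *
import cv2
o=robot.get_obs();print(o['joint_positions'].round(2));plan(o,35,-112,50.5)
a=eyes.capture('wrist');np.savez('w6.npz',**a)
cv2.imwrite('pics/w6.png',cv2.resize(a['color'],(768,576),interpolation=cv2.INTER_CUBIC))
E
```

```text
[-0.26  0.44  1.63 -0.    1.07 -0.1 ]
t 10.0 at [  33.7 -118.1   98.5] w 8.6 F [-0.2  0.2  0. ] 
shift cm [0.15 4.8  0.61] turn deg [ 0.01 -0.01 -0.3 ]
```

View pics/w6.png

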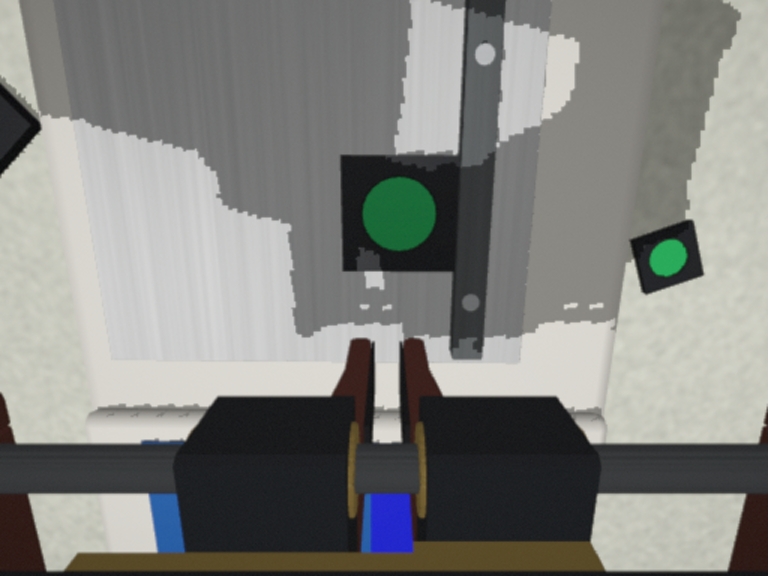

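The mount now lies square and flush at the rail: corners (341,155), (457,155), (343,271), (455,270), with the rail's inner edge at column ~458. Next I'll compute positions.

```bash
python3 - <<'E'
from h import *
a=dict(np.load('w6.npz'))
for n,p,z in(('fl',(341,155),88),('fr',(457,155),88),('bl',(343,271),88),('br',(455,270),88),('glass',(399,214),85),('railtop',(466,80),92),('railtop',(453,340),92)):
    print(n,deckf(back(a,np.array(p)/1.5,z)[0]).round(1))
E
```

```text
fl [ 16.4 -42.5  88. ]
fr [ 64.5 -42.5  88. ]
bl [ 15.9 -91.9  88. ]
br [ 65.5 -91.4  88. ]
glass [ 40.7 -67.1  85. ]
railtop [ 66.4 -14.4  92. ]
railtop [  65.3 -122.9   92. ]
```

Call:
carry_out(motion=[0.1,0.2,2,0.6,0,0,0,0.1,0.2,4,0.6,0,0,0,0.1,0.2,4.8,0.6,0,0,0,0.1,0.2,4.8,0.6,0,0,0,0.1,0.2,4.8,0.6,0,0,0,0.1,0.2,4.8,1.0,0,0,0,0.1,0.2,4.8,1.3,0,0,0,0.1,0.2,4.8,1.5,0,0,0,0.1,0.2,4.8,1.7,0,0,0,0.1,0.2,4.8,1.9,0,0,0,0.1,0.2,4.8,2.1,0,0,0,0.1,0.2,4.8,2.1,0,0,0])

```text
clock: 11.25
tool_pos: [587.6, -61.2, 50.7]
ee_rot: [0.705, -0.705, 0.057, -0.054]
wrist_force: [0.3, 0.1, 0.6]
width: 8.4
```

```bash
python3 - <<'E'
from station import robot
from h import *
o=robot.get_obs();plan(o,35,45,50);print('Fx,Fy deck',o['wrist_force'][:2]@X,o['wrist_force'][:2]@Y)
E
```

```text
t 11.25 at [ 35.5 -96.8  50.7] w 8.4 F [0.3 0.1 0.6] 
shift cm [-0.02  0.07 14.18] turn deg [ 0.01  0.14 -0.28]
Fx,Fy deck 0.28132730394417393 0.14102914363586977
```

Call:
carry_out(motion=[0.1,0.1,0.05,0.3,0,0,0,0.1,0.2,0.05,0.7,0,0,0,0.1,0.25,0.05,1.2,0,0,0,0.1,0.25,0.05,1.7,0,0,0,0.1,0.25,0.05,2.2,0,0,0,0.1,0.25,0.05,2.7,0,0,0,0.1,0.25,0.05,3.2,0,0,0,0.1,0.25,0.05,3.7,0,0,0,0.1,0.25,0.05,4.2,0,0,0,0.1,0.25,0.05,4.6,0,0,0,0.1,0.25,0.05,4.9,0,0,0,0.1,0.25,0.05,5.0,0,0,0])

```text
clock: 12.45
tool_pos: [597.9, -11.9, 50.2]
ee_rot: [0.705, -0.705, 0.057, -0.053]
wrist_force: [-0.4, -1.2, -0.9]
width: 8.8
```

```bash
python3 - <<'E'
from station import robot,eyes
from h import *
import cv2
o=robot.get_obs();plan(o,35,45,50);print('Fx,Fy deck',o['wrist_force'][:2]@X,o['wrist_force'][:2]@Y)
a=eyes.capture('wrist');np.savez('w7.npz',**a)
cv2.imwrite('pics/w7.png',cv2.resize(a['color'][0:260,150:410],None,fx=2.3,fy=2.3,interpolation=cv2.INTER_CUBIC))
E
```

```text
t 12.45 at [ 37.8 -46.5  50.2] w 8.8 F [-0.4 -1.2 -0.9] 
shift cm [-0.26  0.02  9.15] turn deg [ 0.01  0.16 -0.29]
Fx,Fy deck -0.20500501666039256 -1.2919356276678207
```

View pics/w7.png

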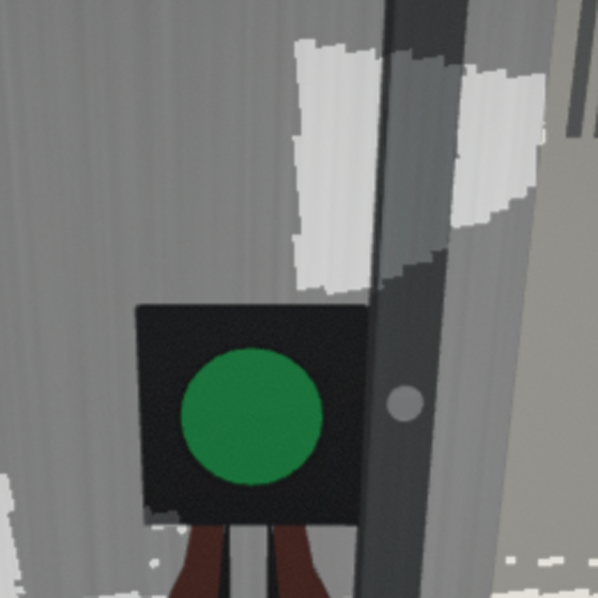

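The mount stays square and flush against the rail (its right edge at column ~368 meets the rail foot), and both fingertips are on its back edge. I'll carry on.

Call:
carry_out(motion=[0.1,0.05,0,0.4,0,0,0,0.1,0.05,0,1.0,0,0,0,0.1,0.1,0,1.8,0,0,0,0.1,0.1,0,2.6,0,0,0,0.1,0.1,0,3.4,0,0,0,0.1,0.1,0,4.2,0,0,0,0.1,0.1,0,5.0,0,0,0,0.1,0.15,0,5.8,0,0,0,0.1,0.15,0,6.5,0,0,0,0.1,0.15,0,7.1,0,0,0,0.1,0.15,0,7.6,0,0,0,0.1,0.15,0,8.0,0,0,0])

```text
clock: 13.7
tool_pos: [611.9, 67.3, 50.2]
ee_rot: [0.705, -0.705, 0.057, -0.053]
wrist_force: [-0.2, -0.3, 0.9]
width: 8.7
```

Call:
carry_out(motion=[0.1,0,0,0.2,0,0,0,0.1,0,0,0.5,0,0,0,0.1,0,0,0.8,0,0,0,0.1,0,0,1.1,0,0,0,0.1,0,0,1.4,0,0,0,0.1,0,0,1.6,0,0,0,0.1,0,0,1.8,0,0,0,0.1,0,0,1.8,0,0,0])

```text
clock: 14.5
tool_pos: [614.7, 85.3, 50.1]
ee_rot: [0.705, -0.705, 0.057, -0.053]
wrist_force: [0.2, -0.3, 0.1]
width: 8.7
```

```bash
python3 - <<'E'
from station import robot
from h import *
o=robot.get_obs();plan(o,35,55,50);print('Fx,Fy deck',o['wrist_force'][:2]@X,o['wrist_force'][:2]@Y)
E
```

```text
t 14.5 at [39.1 52.2 50.1] w 8.7 F [ 0.2 -0.3  0.1] 
shift cm [-0.41  0.02  0.28] turn deg [ 0.    0.17 -0.29]
Fx,Fy deck 0.20630782977954423 -0.25952780746330856
```

Very near the stop, so small steps until the force rises.

Call:
carry_out(motion=[0.1,0,0,0.1,0,0,0,0.1,0,0,0.2,0,0,0,0.1,0,0,0.2,0,0,0])

```text
clock: 14.8
tool_pos: [614.8, 87.0, 50.2]
ee_rot: [-0.705, 0.705, -0.057, 0.053]
wrist_force: [-1.2, -1.9, 1.8]
width: 8.9
```

Call:
carry_out(motion=[0.1,0,0,0.1,0,0,0,0.1,0,0,0.2,0,0,0,0.1,0,0,0.2,0,0,0])

```text
clock: 15.1
tool_pos: [614.6, 87.1, 50.1]
ee_rot: [-0.704, 0.706, -0.057, 0.053]
wrist_force: [-1.9, -8.2, 2.5]
width: 8.7
```

It stalls with 8 N against the end stop. I'll back off, lift and look.

Call:
carry_out(motion=[0.1,0,0,-0.4,0,0,0,0.1,0,0,-1.2,0,0,0,0.1,0,-1,-2,0,0,0,0.1,0,-4,-4,0,0,0,0.1,0,-6,-7,0,0,0,0.1,0,-6,-7,0,0,0])

```text
clock: 15.7
tool_pos: [606.6, 14.9, 114.2]
ee_rot: [-0.703, 0.706, -0.056, 0.056]
wrist_force: [0.7, 0.9, 0.4]
width: 8.6
```

```bash
python3 - <<'E'
from station import robot,eyes
from h import *
import cv2
o=robot.get_obs();plan(o,35,-20,110)
a=eyes.capture('wrist');np.savez('w8.npz',**a)
q=proj(a,[np.r_[world(38,90),85]])[0].astype(int);print(q)
v0,u0=max(0,q[1]-55),q[0]-75;print(u0,v0)
cv2.imwrite('pics/w8.png',cv2.resize(a['color'][v0:v0+110,u0:u0+150],None,fx=5,fy=5,interpolation=cv2.INTER_CUBIC))
E
```

```text
t 15.7 at [ 42.2 -18.6 114.2] w 8.6 F [0.7 0.9 0.4] 
shift cm [-0.72  0.42 -0.14] turn deg [0.23 0.07 0.03]
[248  50]
173 0
```

View pics/w8.png

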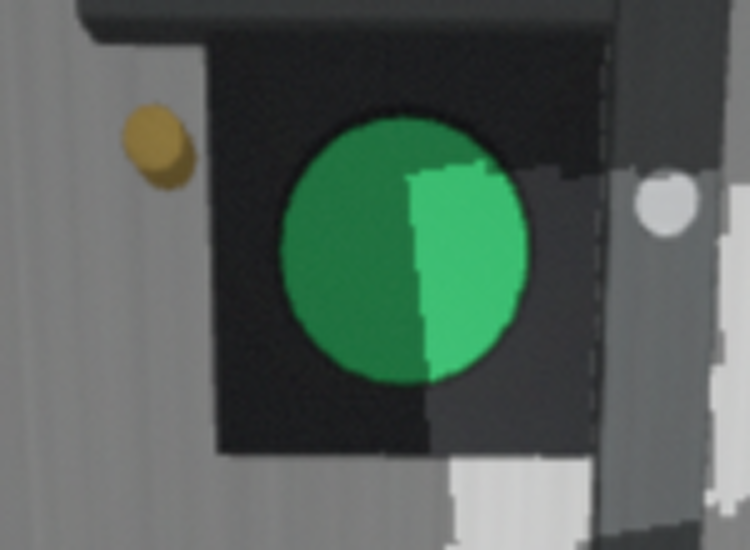

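The mount sits against the end stop (top edge at row ~40) and the rail (right edge at column ~600), with the free gap on the pin side. As a final check I'll give it a gentle sideways seat, pushing on its outer face behind the pin.

Call:
carry_out(motion=[0.1,-3,0,3,0,0,0,0.1,-5.6,0,6,0,0,0,0.1,-5.6,0,9.4,0,0,0,0.1,-5.6,0,9.4,0,0,0,0.1,-5.6,0,9.4,0,0,0,0.1,-5.6,0,9.4,0,0,0])

```text
clock: 16.35
tool_pos: [564.9, 117.8, 112.0]
ee_rot: [-0.704, 0.706, -0.057, 0.055]
wrist_force: [-0.5, -0.2, 1.1]
width: 8.9
```

```bash
python3 - <<'E'
from station import robot
from h import *
plan(robot.get_obs(),-14,75,51)
E
```

```text
t 16.35 at [-15.3  76.4 112. ] w 8.9 F [-0.5 -0.2  1.1] 
shift cm [ 0.14  6.1  -0.12] turn deg [ 0.2   0.06 -0.15]
```

Call:
carry_out(motion=[0.1,0,3,-0.1,0,0,0,0.1,0,5,-0.1,0,0,0,0.1,0,6.1,-0.1,0,0,0,0.1,0,6.1,-0.1,0,0,0,0.1,0.3,6.1,-0.1,0,0,0,0.1,0.6,6.1,-0.1,0,0,0,0.1,0.8,6.1,-0.1,0,0,0,0.1,0.9,6.1,-0.1,0,0,0,0.1,0.9,6.1,-0.1,0,0,0])

```text
clock: 17.25
tool_pos: [573.9, 115.3, 51.4]
ee_rot: [-0.704, 0.706, -0.056, 0.055]
wrist_force: [0.3, -0.8, 0.1]
width: 8.4
```

Call:
carry_out(motion=[0.1,0.1,0,0,0,0,0,0.1,0.2,0,0,0,0,0,0.1,0.2,0,0,0,0,0])

```text
clock: 17.55
tool_pos: [576.1, 115.0, 51.4]
ee_rot: [-0.704, 0.706, -0.056, 0.055]
wrist_force: [-0.2, -0.1, 0.5]
width: 8.7
```

Call:
carry_out(motion=[0.1,0.1,0,0,0,0,0,0.1,0.2,0,0,0,0,0,0.1,0.2,0,0,0,0,0])

```text
clock: 17.85
tool_pos: [578.2, 114.7, 51.4]
ee_rot: [-0.704, 0.706, -0.056, 0.055]
wrist_force: [0.4, -0.4, 0.2]
width: 8.8
```

Call:
carry_out(motion=[0.1,0.1,0,0,0,0,0,0.1,0.2,0,0,0,0,0,0.1,0.2,0,0,0,0,0])

```text
clock: 18.15
tool_pos: [580.5, 114.3, 51.4]
ee_rot: [-0.704, 0.706, -0.056, 0.055]
wrist_force: [0.1, 0.9, -0.3]
width: 9.2
```

Call:
carry_out(motion=[0.1,0.1,0,0,0,0,0,0.1,0.2,0,0,0,0,0,0.1,0.2,0,0,0,0,0])

```text
clock: 18.45
tool_pos: [581.5, 114.1, 51.2]
ee_rot: [-0.704, 0.706, -0.057, 0.055]
wrist_force: [-2.2, 0.9, 1.4]
width: 8.6
```

Call:
carry_out(motion=[0.1,0.1,0,0,0,0,0,0.1,0.2,0,0,0,0,0,0.1,0.2,0,0,0,0,0])

```text
clock: 18.75
tool_pos: [581.5, 113.9, 50.9]
ee_rot: [-0.704, 0.706, -0.058, 0.053]
wrist_force: [-6.0, 2.1, 4.2]
width: 8.3
```

Call:
carry_out(motion=[0.1,-0.5,0,0,0,0,0,0.1,-1.5,0,0,0,0,0,0.1,-1.5,-2,-1,0,0,0,0.1,-1.5,-6,-4,0,0,0,0.1,-1.5,-8,-8,0,0,0,0.1,2,-8,-10,0,0,0,0.1,3,-8,-10,0,0,0,0.1,3,-8,-10,0,0,0])

```text
clock: 19.55
tool_pos: [597.5, 10.0, 131.2]
ee_rot: [-0.704, 0.706, -0.058, 0.055]
wrist_force: [-0.3, -0.2, -0.9]
width: 8.9
```

```bash
python3 - <<'E'
from station import robot,eyes
from h import *
import cv2
o=robot.get_obs();plan(o,35,-20,110)
a=eyes.capture('wrist');np.savez('w9.npz',**a)
q=proj(a,[np.r_[world(38,90),85]])[0].astype(int);print(q)
v0,u0=max(0,q[1]-60),q[0]-115;print(u0,v0)
cv2.imwrite('pics/w9.png',cv2.resize(a['color'][v0:v0+125,u0:u0+170],None,fx=4.7,fy=4.7,interpolation=cv2.INTER_CUBIC))
E
```

```text
t 19.55 at [ 34.  -24.9 131.2] w 8.9 F [-0.3 -0.2 -0.9] 
shift cm [0.11 2.12 0.49] turn deg [ 0.2  -0.04 -0.25]
[261  44]
146 0
```

View pics/w9.png

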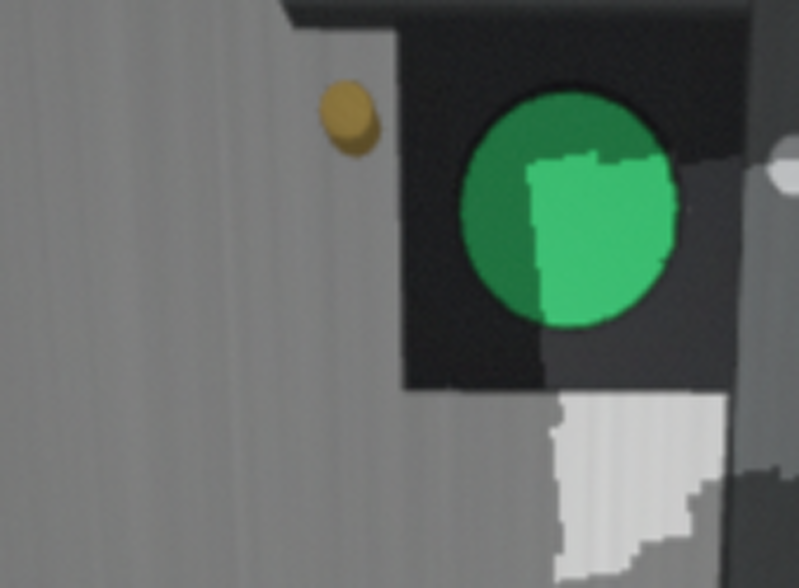

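```bash
python3 - <<'E'
from h import *
for f,off,s,pts in(('w8.npz',(173,0),5,[(217,455),(594,457),(405,250)]),('w9.npz',(146,0),4.7,[(404,388),(735,390),(570,210)])):
    a=dict(np.load(f))
    for p,z in zip(pts,(88,88,85)):print(f,deckf(back(a,np.array(p)/s+off,z)[0]).round(1))
from station import robot
robot.finish_job()
E
```

```text
w8.npz [16.3 64.8 88. ]
w8.npz [66.3 64.6 88. ]
w8.npz [41.3 90.3 85. ]
w9.npz [17.2 65.  88. ]
w9.npz [67.1 64.6 88. ]
w9.npz [42.1 90.  85. ]
the job is handed in; nothing more can be done
```

The green filter is in the corner pocket, flat on the deck and against both the rail and the end stop. I handed the job in after about 19.6 s on the robot clock, with the gripper clear of everything. I did it all by pushing: across the deck to the rail, along the rail into the pocket, then one light sideways push to seat it.

**Checks on the filter:**
- **Rail:** the first push stalled at about 6 N where the rail face had been measured. The last sideways push also reached about 6 N without moving the mount.
- **End stop:** the slide stalled at about 8 N.
- **Position:** the last two wrist pictures put the mount's back edge at y 64.6–65.0 mm from the deck centre. That is 50 mm from where I measured the stop (115 mm). The mount is square, with the spare gap on the pin side.

**Disagreements and limits:**
- **Fingertip height:** the real fingertips sit about 32 mm higher than the reported tool position. Because of this, my first push passed above the filter without touching it. I then found the deck by feel and corrected the height.
- **Camera offset:** the wrist camera's positions across the deck differ from the contact positions by about 2–4 mm. Being flush with the rail therefore rests on the contact forces and on how the mount meets the rail in the pictures.
- **Other items:** I did not take a last picture of the white standard or the other items. The arm's path was planned clear of them, and I saw no unexpected forces.

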